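Hang the tool holder on its keyhole stud

ROBOT

A 6-joint arm with a two-finger parallel gripper is mounted at the origin on the work surface. World frame = base frame: x ahead of the robot, y to its left, z up, the work surface at z = 0. Lengths are in mm, angles in rad, forces in N, time in s.
With the tool pointing down it reaches from about 225 to 725 mm from the base axis. Payload 3.1 kg.
Tool frame: the origin (TCP) lies on the centre line of the jaws, within the pads' length; the fingertips stand 8 mm ahead of it and the grasp point (between the pads) lies 11 mm behind it; z points along the fingers, y is the line along which they close (so a half turn about z gives the same grasp; the last joint's range is limited). The gripper opens to 85 mm and grips with 20 to 120 N. Pads are 22 mm wide; open, the fingers measure 114 mm over their backs; the gripper's body (76 mm by 85 mm) begins 54 mm behind the grasp point. The pads swing forward as they close: fully open they stand 13 mm farther back than shut.
Start: joints at [1.046, 0.048, 0.099, 1.622, 0, 1.443], TCP at [202.902, 484.198, 213.212] pointing down, gripper open.
Joint ranges: [-2.91, 2.91], [-0.99, 1.94], [-1.21, 1.42], [-2.12, 2.29], [-1.49, 1.47], [-3.14, 3.14]. Speed limits (rad/s): [2.79, 2.79, 3.14, 3.14, 3.14, 3.14].

INTERFACE

Orientations are given as [roll, pitch, yaw] about the fixed x, y, z axes, in that order (R = Rz(yaw) Ry(pitch) Rx(roll)).
In Python, from workcell import manip gives the robot as it stands.
- The arm moves only by the tool jog_arm, called after ">>>" in YAML: its name, and indented under it one key for each argument. Schema: {"type":"object","properties":{"segments":{"type":"object","properties":{"deltas":{"type":"array","items":{"type":"array","items":{"type":"number"},"minItems":5,"maxItems":5},"minItems":1,"maxItems":20}},"additionalProperties":false,"required":["deltas"]},"grip_n":{"type":"number"},"only":{"type":"string"},"quiet":{"type":"boolean"},"lines":{"type":"string"}},"required":["segments"],"additionalProperties":false}. segments is an object whose key "deltas" holds a list of rows, 1 to 20 of them, each of 5 numbers: dx, dy, dz in mm, then a turn about the tool's z in rad, then the opening from 0.0 (shut) to 1.0 (fully open); each row is the pose to reach, as a shift and turn from the pose commanded when the call began, along the tool's axes at that moment; what a row does not reach only later rows make up. A row lasts 1/10 s, in which the tool goes at most 50 mm and 0.15 rad, less where a joint would pass 70% of its speed; a pose out of reach is approached as far as the arm can. The fingers move at their own pace and stop on an object; grip_n is the grip in N (left out, the last holds). Time passes only in rows, so rows that do not move let the fingers close. The tool returns the time, the measured TCP pose, the force, the opening and the grip force at its end. only (a regular expression) keeps the lines of the reply that match it, lines (a string "A,B") keeps lines A to B, and quiet returns only ok. Input that does not fit is refused with a message, and nothing moves.
- manip.state(): the state, without advancing time (a new reading comes with each control period).
- manip.camera(name): name is "side" or "top" or "wrist"; returns the picture (480x640x3 uint8, red, green, blue); there is no depth.
- manip.camera_model(name): a dict with "fx", "fy", "cx", "cy" (pixels), "R" (3x3) and "t" (3): a world point X has camera coordinates R X + t. Camera axes: x right, y down, z forward; pixel columns grow to the right and rows downward; lengths in mm; the calibration is good to about 2 mm. A picture is of the moment at which its call begins: read the wrist's pose just before it. camera_model takes no time and is no camera call; for the wrist camera it gives the pose at the moment of the call.
- manip.hand_in(): hands the job in; it is judged then, once.
The state is a dict: "clock": time; "q": joint angles; "joint_velocities": joint speeds; "joint_torque": joint torques, N m; "position": TCP position; "orientation": TCP orientation; "contact_force": force on the tool from outside, world axes, zero at the start; "moment": the same for the moment, N m; "gripper_width": opening from 0.0 (shut) to 1.0 (fully open); "finger_force": force on a finger pad.
Only numpy, scipy, OpenCV 4.12 (cv2) and the standard library are available. Lean on these libraries where they do the work, as an engineer would, in place of code of your own. Each camera call takes 0.05 s, during which the arm holds its last target. There are 200 camera calls.

TASK

Hang the aluminium tool holder on the small board: slip the keyhole in its back plate over the headed stud, then slide it down until it is fully home behind the stud's head, and leave it hanging there upright. Leave the other things on the table undisturbed.

Things in the scene. Friction and masses are not known exactly. Their poses are not given: they have to be found in the camera images.
- holder: Loose aluminium tool holder, about 0.35 kg, standing on its shelf, x within 0.5 rad of world +x. Origin: middle of the bottom edge of the back plate's back face; x from plate to shelf, y across, z up. In mm: upright back plate 5 thick (x 0 to 5), 110 wide, 112 high, with a keyhole at y = 0; shelf 5 thick along the bottom to x = 86, its rims 17 high; an upright divider in its middle.
- grip (a point): Point in the holder's divider, at x = 58, y = 0, z = 66 mm in the holder frame (axes the same). The divider is a plain upright plate on the shelf, 8 mm thick in y, x 34 to 82 mm, top edge at z = 80: pinch it from above, the fingers closing along the holder's y.
- hole (a point): Centre of the keyhole's wide entry, in the middle of the back plate's thickness (x = 2.5, y = 0, z = 52 mm in the holder frame, axes the same). The entry is an octagon 36 mm across flats; it runs up into a slot 14 mm wide that ends at z = 90.5.
- seat (a point): Where the axis of the stud's shank lies when the shank rests in the upper end of the slot, in the middle of the plate's thickness (x = 2.5, y = 0, z = 86 mm in the holder frame: 34 mm above hole). Axes as the holder's.
- board: Fixed dark panel between two aluminium uprights, 210 mm wide, 200 high, 30 thick; feet at y = -90 and 90 reach 110 mm back, 10 forward, 12 high. Origin: on the table below the middle of the panel's front face; x is that face's outward normal, away from the robot (within 0.35 rad of world +x); z up. Only the stud stands out of the face. Hung, the holder's x points along the board's x.
- stud (a point): On the axis of the steel headed stud, which sticks out of the board's front face along its x, 165 mm above the table; the point is 6.5 mm in front of the face, the middle of the shank. Shank 9 mm in diameter, 13 mm free between face and head; head 24 mm in diameter, 5 mm thick (13 to 18 mm in front of the face). Axes as the board's.
- driver: Bystander, leave alone: black-handled screwdriver, 190 mm long, lying along x between the two task places near y = 0.
- wheel_a: Bystander, leave alone: luggage wheel, black, 54 mm across, lying flat 26 mm high beyond the task area.
- wheel_b: Bystander, leave alone: luggage wheel, black, 54 mm across, lying flat 26 mm high beyond the task area.
- spray: Bystander, leave alone: spray can, 56 mm across, 170 mm high, standing beyond the task area near (0.71, -0.32).
- grip_part: Bystander, leave alone: luggage carrying handle, black, about 150 mm long, 20 mm high, lying beyond the task area.
- spanner: Bystander, leave alone: open-ended spanner, 160 mm long, lying beyond the task area near (0.72, 0.30).
- rivet_jar: Bystander, leave alone: jar of rivets, 60 mm across, 80 mm high, standing beyond the task area near (0.79, -0.02).

How it is judged (in metres and radians):
At the end, for the whole second after the job is handed in: The released holder hangs at rest: seat lies within 4 mm sideways and 5 mm in height of stud and within 8 mm along the board's x (plate between panel and head); upright within 0.2 rad, its x within 0.25 rad of the board's x (x of seat in the frame of stud between -0.008 and 0.008 m and y of seat in the frame of stud between -0.004 and 0.004 m and z of seat in the frame of stud between -0.005 and 0.005 m and angle between holder's own z axis and vertical below 0.2 rad and angle between the x axis of holder and the x axis of board, either way round below 0.25 rad and linear speed of holder below 0.02 m/s and angular speed of holder below 0.1 rad/s); the robot touches nothing.
It fails at once if another thing on the table is moved more than 30 mm (distance of any of driver, wheel_a, wheel_b, spray, grip_part, spanner, rivet_jar from where it was at the start of the episode above 0.03 m).
It also fails if it takes over 53 s, if anything falls off the work surface, if the arm or the gripper's body presses on something with over 40 N, if the wrist force passes 120 N, or if a joint passes its speed limit or range.

## Working session

There is one attempt and no reset: what is moved stays moved. The work goes in short steps, Python scripts to look and compute and a tool call to move; the robot and the scene stay as the last step left them, time stands still between calls to the robot, and variables do not carry over. Pictures are saved under pics/ and viewed, at most 10 in all, crops included, and the job is handed in when it is done.

```bash
mkdir -p pics; ls
```

Run:
```python
from workcell import manip
import cv2,numpy as np
np.set_printoptions(precision=4,suppress=True)
for n in("side","top"):
    im=manip.camera(n); cv2.imwrite(f"pics/{n}0.png",im[:,:,::-1])
    m=manip.camera_model(n); print(n,m["fx"],m["cx"],m["cy"],-np.array(m["R"]).T@np.array(m["t"]));print(np.array(m["R"]))
s=manip.state();print(s["position"],s["orientation"],s["clock"])
```

```text
pics
workcell.py
side 450.31581153393006 319.3585247041112 239.38312278732212 [513.2893 610.0387 675.1055]
[[-0.9888 -0.149  -0.0128]
 [-0.0907  0.6655 -0.7409]
 [ 0.1189 -0.7314 -0.6715]]
top 624.8961562162341 311.85084504874675 235.47780365179653 [ 437.4553    3.9103 1460.5556]
[[ 0.0056 -1.      0.0023]
 [-0.9908 -0.0059 -0.1353]
 [ 0.1353 -0.0015 -0.9908]]
[202.6171 483.6748 212.1443] [-3.1395 -0.0002  2.7448] 0.1
```

View pics/side0.png

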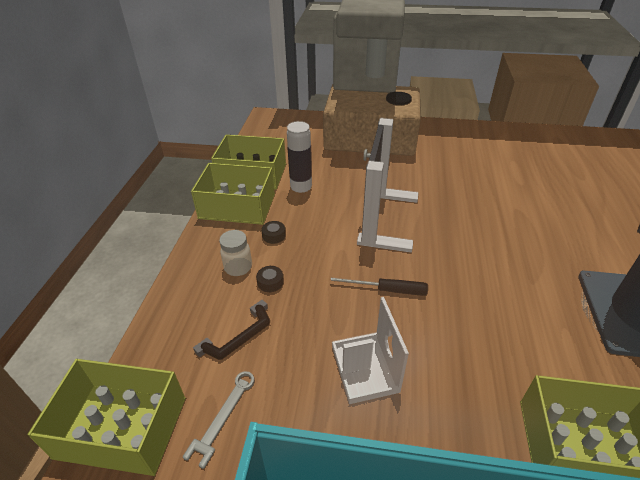

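View pics/top0.png

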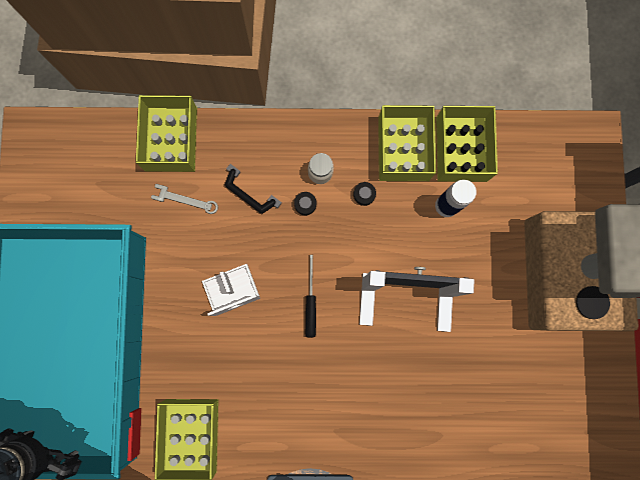

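Side: holder near (370,350), stud head near (367,155). Top: holder near (230,290), stud head near (420,270), white upright tops near (373,279) and (466,286). I'll zoom in on these.

Run:
```python
import cv2,numpy as np
T=cv2.imread("pics/top0.png");S=cv2.imread("pics/side0.png")
def c(i,x,y,w,h,W,H):return cv2.resize(i[y:y+h,x:x+w],(W,H),interpolation=cv2.INTER_CUBIC)
a=np.hstack([c(T,195,255,70,70,400,300*0+280),c(T,355,255,130,91,400,280)])
b=np.hstack([c(S,325,295,90,72+36,266,320),c(S,345,115,60,72,267,320),c(T,400,258,40,48,267,320)])
cv2.imwrite("pics/m.png",np.vstack([a,b]))
```

```text
(no output)
```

View pics/m.png

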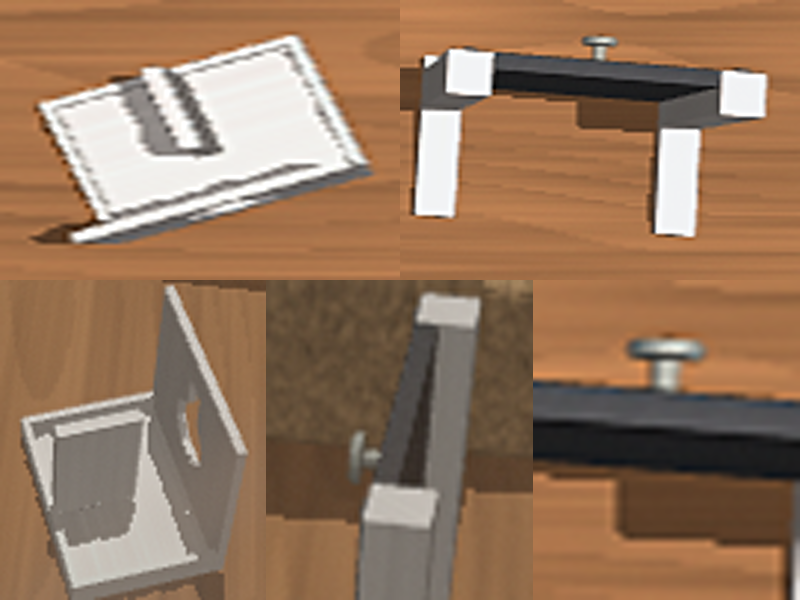

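Montage: divider top, back-plate top corners, upright tops and stud head all show in both views; coarse triangulation next.

Create h.py:
```python
import numpy as np,cv2
from workcell import manip
np.set_printoptions(precision=4,suppress=True)
def ray(m,p):
    R=np.array(m["R"]);t=np.array(m["t"])
    d=R.T@[(p[0]-m["cx"])/m["fx"],(p[1]-m["cy"])/m["fy"],1];return -R.T@t,d/np.linalg.norm(d)
def onz(m,p,z):
    c,d=ray(m,p);return c+d*(z-c[2])/d[2]
def tri(*mp):
    A=0;b=0;L=[ray(*q) for q in mp]
    for c,d in L:
        P=np.eye(3)-np.outer(d,d);A=A+P;b=b+P@c
    X=np.linalg.solve(A,b)
    return X,max(np.linalg.norm(np.cross(X-c,d)) for c,d in L)
def proj(m,X):
    c=np.array(m["R"])@X+m["t"];return np.array([m["fx"]*c[0]/c[2]+m["cx"],m["fy"]*c[1]/c[2]+m["cy"]])
def tool(X):
    "world point -> tool axes of the present measured pose"
    from scipy.spatial.transform import Rotation as Ro
    s=manip.state();return Ro.from_euler("xyz",s["orientation"]).inv().apply(np.array(X)-s["position"])
```

Run:
```python
from h import *
T=manip.camera_model("top");S=manip.camera_model("side")
for n,a,b in[("stud",(420.1,268),(365.4,154.6)),("upL",(377.1,278.7),(375.1,166.1)),("upR",(466.5,285.2),(385.9,121.8)),
 ("divfront",(222.1,272.5),(344.3,345.6)),("divback",(231.4,292.5),(374.7,339.9)),("plateL",(208.1,314.5),(406.9,352.4)),("plateR",(252,296),(382.5,297.4))]:
    print(n,*tri((T,a),(S,b)),proj(S,onz(T,a,{"s":165,"u":200,"d":80,"p":112}[n[0]])))
```

```text
stud [ 547.0206 -223.4037  165.3925] 0.3881432596351932 [365.012  154.6993]
upL [ 522.7266 -130.3558  198.4022] 0.288451109568086 [375.511 165.479]
upR [ 510.0743 -310.5953  198.6121] 0.28349120499959 [385.7271 121.2703]
divfront [542.8007 199.8916  78.9007] 0.5873682052388349 [345.127  345.2334]
divback [497.6707 178.985   74.0594] 0.7609799600500711 [374.2001 337.1249]
plateL [450.0402 222.5874 113.5086] 0.5173528672000262 [407.481  353.3047]
plateR [489.9086 128.8889 120.1261] 0.7060915801061105 [382.7457 301.187 ]
```

Heights agree (stud 165, uprights 199, divider 74–79). Board yaw ≈ -0.07, holder yaw ≈ 0.41. I'll move the wrist above the holder to refine.

```bash
python3 -c "
from h import *
print(tool([500,180,270]), manip.state()['orientation'])"
```

```text
[-391.6185 -165.2855  -57.601 ] [-3.1395 -0.0002  2.7448]
```

>>> jog_arm:
  segments: {"deltas": [[-100,-40,-57,-0.15,1],[-391,-165,-57,-0.8,1],[-391,-165,-57,-0.8,1],[-391,-165,-57,-0.8,1],[-391,-165,-57,-0.8,1],[-391,-165,-57,-0.8,1],[-391,-165,-57,-0.8,1],[-391,-165,-57,-0.8,1],[-391,-165,-57,-0.8,1],[-391,-165,-57,-0.8,1],[-391,-165,-57,-0.8,1],[-391,-165,-57,-0.8,1]]}
  grip_n: 40

```text
clock: 1.3
position: [498.9, 181.5, 269.8]
orientation: [3.14, -0.001, -2.738]
contact_force: [0.0, 0.5, -0.6]
gripper_width: 1.001
finger_force: 0.0
```

Run:
```python
from h import *
m=manip.camera_model("wrist");im=manip.camera("wrist");cv2.imwrite("pics/w1.png",im[:,:,::-1])
import json;json.dump({k:np.array(v).tolist() for k,v in m.items()},open("w1.json","w"))
R=np.array(m["R"]);print(-R.T@np.array(m["t"]));print(R,m["fx"])
for n,X in[("divf",(542.8,199.9,80)),("divb",(497.7,179,80)),("pL",(450,222.6,112)),("pR",(490,128.9,112)),("rim",(520,189.5,0))]:print(n,proj(m,np.array(X)))
```

```text
[435.9211 154.1551 432.0152]
[[-0.3928  0.9196  0.0013]
 [ 0.8853  0.3777  0.2711]
 [ 0.2488  0.1077 -0.9626]] 348.5667979148516
divf [320.2508 249.3141]
divb [318.7655 203.1898]
pL [382.8961 180.8669]
pR [271.5179 180.8677]
rim [319.7411 210.6053]
```

View pics/w1.png

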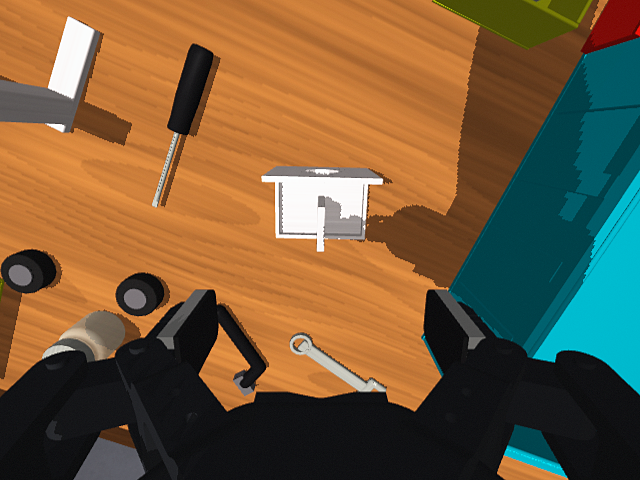

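Wrist view: plate top edge from about (262,180) to (383,183), divider top from (321,198) to (320,250). I'll measure the edges in pixels.

Run:
```python
from h import *
im=cv2.imread("pics/w1.png");g=im.min(axis=2).astype(int)
for r in (202,210,218,226,234,242,246,249,251): print(r,g[r,314:328])
print(g[170:190,262:386:8])
for r in(178,180,182):print(r,g[r,256:268],g[r,376:390])
cv2.imwrite("pics/c1.png",cv2.resize(im[160:260,250:400],(780,520),interpolation=cv2.INTER_NEAREST))
```

```text
202 [250 251 255 242 126 114 119 121 121 121 110 155 152 152]
210 [250 250 252 228 253 252 251 250 249 251 254 161 147 152]
218 [248 248 249 240 251 250 249 248 248 255 212 144 143 146]
226 [245 246 245 246 250 249 249 249 254 215 127 138 144 144]
234 [ 76  76  60 255 251 247 246 246 255 216 100  95  99  99]
242 [ 58  51  31 255 251 245 244 246 255 242  78  53  63  61]
246 [ 61  47  81 255 252 247 246 246 249 248  83  46  55  58]
249 [ 58  48 104 255 251 247 246 247 251 238  79  48  61  62]
251 [ 56  50  68 190 188 187 185 183 182 169  61  54  60  60]
[[ 57 118 120 121 121 122 197 255 255 195 123 119 122 121  36  59]
 [ 58 121 123 121 125 119 150 255 255 244 120 120 121 119  22  55]
 [ 58 125 121 122 123 119 101 228 255 183 122 121 123 121  25  54]
 [ 56 124 121 123 121 123 116 147 214 119 122 122 121 123 113  56]
 [ 41 118 117 121 120 120 122 137 129 117 123 120 120 122 127  35]
 [129  83 102  90 108 112 117 118 115 119 123 119 122 123 124  26]
 [255 255 240 241 199 146  84 100 102 107 115 114 117 121 120  26]
 [255 255 255 255 255 255 255 255 237 193 137 136 100 105 108  12]
 [255 
[... 434 characters left out ...]
250 250 250 249 255 184  82]
 [ 54  59 225 251 251 251 251 251 251 251 251 251 251 255  32  37]
 [ 53  61 224 251 251 251 251 251 250 249 249 249 248 255  52  49]
 [ 55  61 223 251 251 251 251 251 250 250 250 249 248 255  59  53]
 [ 55  57 225 251 251 250 250 250 250 249 250 250 249 255  60  50]
 [ 62  55 223 252 251 251 251 250 249 249 249 249 248 255  59  54]]
178 [ 60  61  59  56  39 134 255 253 253 252 252 253] [189 189 191 188 189 197 109  26  24  29  28  40  36  60]
180 [ 57  58  58  58  45 113 255 255 255 254 254 254] [252 253 253 251 253 255 255  65  18  26  29  31  29  29]
182 [ 53  53  54  52  52  45  71  66  61 103 104 107] [252 252 252 250 253 255 191  36  19  52  29  24  28  53]
```

View pics/c1.png

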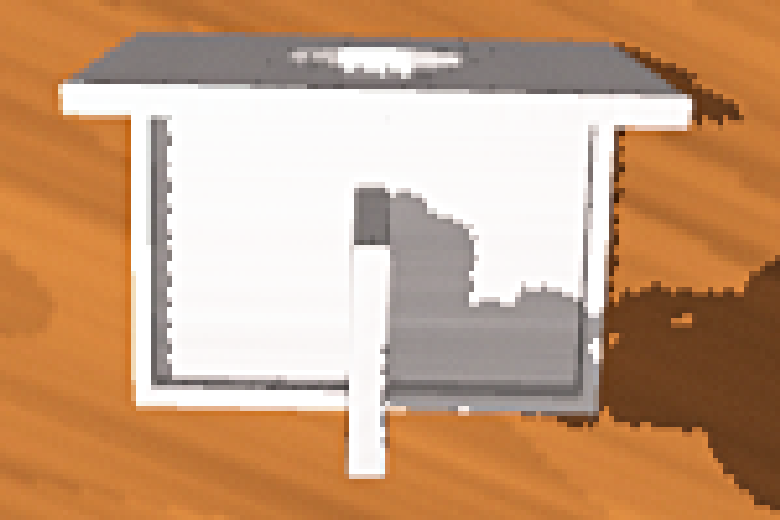

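Crop: divider top runs from (321.0,206.5) to (320.0,250.7); plate top back edge runs (261.2,175.3)–(382.4,178.6), front edge (261.2,181.6)–(382.4,184.3).

Run:
```python
from h import *;import json
m=json.load(open("w1.json"));T=manip.camera_model("top");S=manip.camera_model("side")
db=onz(m,(321,206.5),80);df=onz(m,(320,250.7),80)
bl=onz(m,(382.4,178.6),112);br=onz(m,(261.2,175.3),112);fl=onz(m,(382.4,184.3),112);fr=onz(m,(261.2,181.6),112)
print("div",db,df,np.linalg.norm(df-db),np.arctan2(*(df-db)[1::-1]))
print("plate",bl,br,np.linalg.norm(bl-br),np.arctan2(br[0]-bl[0],bl[1]-br[1]),np.arctan2(fr[0]-fl[0],fl[1]-fr[1]))
# two-view heights
print(tri((m,(320,250.7)),(T,(222.1,272.5)),(S,(344.3,345.6))))
print(tri((m,(382.4,181.4)),(T,(208.1,314.5)),(S,(406.9,352.4))))
y=np.arctan2(*(df-db)[1::-1])
for y in(y,np.arctan2(br[0]-bl[0],bl[1]-br[1])):
    u=np.array([np.cos(y),np.sin(y),0]);print(y,"grip from div",(db+df)/2,"from plate",(bl+br)/2+58*u)
print("tool(210 high)",tool([(db+df)[0]/2,(db+df)[1]/2,55]))
```

```text
div [499.9698 182.4582  80.    ] [544.3312 200.2634  80.    ] 47.80126582237935 0.38168327208933533
plate [448.3203 221.2811 112.    ] [488.9672 118.4546 112.    ] 110.56885277855294 0.37644449882010556 0.3812326357377391
(array([543.2488, 200.1433,  79.9237]), np.float64(1.1709780716728764))
(array([450.205 , 222.3915, 113.2615]), np.float64(0.7411055098840653))
0.38168327208933533 grip from div [522.1505 191.3608  80.    ] from plate [522.47   191.4719 112.    ]
0.37644449882010556 grip from div [522.1505 191.3608  80.    ] from plate [522.5825 191.1896 112.    ]
tool(210 high) [-25.5363  -0.8794 214.9494]
```

>>> jog_arm:
  segments: {"deltas": [[-25.5,-0.9,40,0.024,1],[-25.5,-0.9,80,0.024,1],[-25.5,-0.9,120,0.024,1],[-25.5,-0.9,160,0.024,1],[-25.5,-0.9,190,0.024,1],[-25.5,-0.9,205,0.024,1],[-25.5,-0.9,215,0.024,1],[-25.5,-0.9,215,0.024,1],[-25.5,-0.9,215,0.024,0.5],[-25.5,-0.9,215,0.024,0],[-25.5,-0.9,215,0.024,0],[-25.5,-0.9,215,0.024,0],[-25.5,-0.9,215,0.024,0],[-25.5,-0.9,215,0.024,0],[-25.5,-0.9,215,0.024,0]]}
  grip_n: 80

```text
clock: 2.85
position: [524.0, 190.3, 56.0]
orientation: [3.141, 0.001, -2.762]
contact_force: [-0.9, 0.5, 3.3]
gripper_width: 0.054
finger_force: 79.1
```

>>> jog_arm:
  segments: {"deltas": [[0,0,-4,0,0],[0,0,-10,0,0],[0,0,-30,0,0],[0,0,-60,0,0],[0,0,-100,0,0],[0,0,-140,0,0],[0,0,-180,0,0],[0,0,-210,0,0],[0,0,-210,0,0]]}
  grip_n: 80

```text
clock: 3.75
position: [525.7, 190.5, 270.8]
orientation: [-3.14, 0.009, -2.762]
contact_force: [0.6, -0.0, -2.2]
gripper_width: 0.056
finger_force: 78.6
```

Grasp holds (79 N). Carry it to a spot in front of the stud, at height, and look.

```bash
python3 -c "
from h import *
print(tool([634,-230,270]))"
```

```text
[  55.1025 -430.6815    0.971 ]
```

>>> jog_arm:
  segments: {"deltas": [[2,-20,0,0.02,0],[6,-50,0,0.05,0],[12,-90,0,0.1,0],[17,-130,0,0.15,0],[22,-170,0,0.2,0],[27,-210,0,0.25,0],[32,-250,0,0.3,0],[37,-290,0,0.35,0],[42,-330,0,0.4,0],[47,-370,0,0.45,0],[51,-400,0,0.45,0],[54,-420,0,0.45,0],[55,-430,0,0.45,0],[55,-430,0,0.45,0],[55,-430,0,0.45,0]]}

```text
clock: 5.25
position: [631.3, -228.6, 264.1]
orientation: [3.14, -0.002, 3.071]
contact_force: [-0.5, -0.1, -4.2]
gripper_width: 0.055
finger_force: 78.6
```

Run:
```python
from h import *
m=manip.camera_model("wrist");im=manip.camera("wrist");cv2.imwrite("pics/w2.png",im[:,:,::-1])
import json;json.dump({k:np.array(v).tolist() for k,v in m.items()},open("w2.json","w"))
R=np.array(m["R"]);print(-R.T@np.array(m["t"]));s=manip.state();print(s["position"],s["orientation"])
for n,X in[("stud",(547,-223.4,165)),("upL",(522.7,-130,200)),("upR",(510,-310.6,200))]:print(n,proj(m,np.array(X)))
```

```text
[ 562.9905 -224.2209  426.4295]
[ 631.4538 -228.2167  264.8043] [ 3.1404 -0.0011  3.072 ]
stud [319.4684 112.4405]
upL [474.5013  53.4576]
upR [167.1615  53.2411]
```

View pics/w2.png

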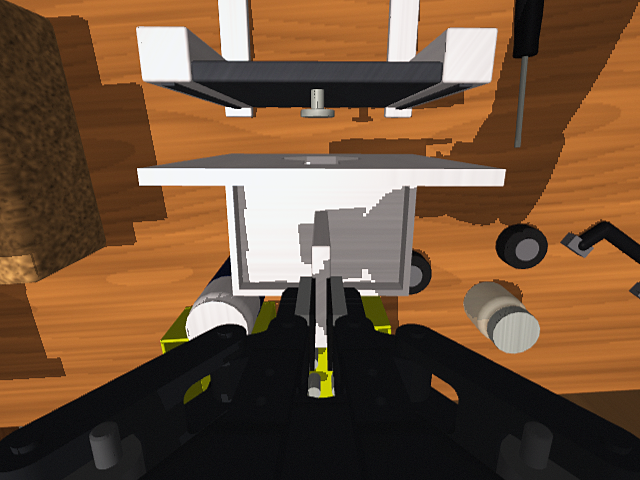

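Wrist view: stud head centre ≈ (317.5,112), shank above it at x≈317.5; plate top edge spans x 138–505, rows 168–186; panel top/front edge at row ≈82. I'll extract the edges numerically.

Run:
```python
from h import *
im=cv2.imread("pics/w2.png");g=im.min(axis=2).astype(int);G=cv2.cvtColor(im,6).astype(int)
print("panel cols");print(G[58:90:1,[220,260,300,340,380,420]].T)
for r in(95,100,104,108,111,114):print(r,G[r,296:340])
print("plate rows",g[160:192,[150,250,370,490]].T)
for r in(175,180,184):print(r,g[r,134:142],g[r,500:509])
for r in(250,256,262,268):print(r,g[r,306:334])
for r in(30,40,60,70):print(r,G[r,132:146],G[r,490:502])
```

```text
panel cols
[[ 80  83  57  52  59  67  71  69  70  68  69  72  71  71  72  71  70  72
   73  75  75  67  58  44  25  20  21  23  20  20  21  20]
 [124 125 102  62  55  64  68  71  68  64  66  68  70  68  68  71  71  72
   72  69  73  67  59  45  26  22  18  24  22  23  19  22]
 [116 116  96  63  55  66  71  71  69  68  70  68  66  67  71  68  69  66
   67  69  73  70  60  48  30  16  20  19  22  22  22  23]
 [113 116 125  75  50  61  66  69  67  66  66  64  65  64  66  65  64  65
   67  67  69  66  58  49  31  20  21  21  20  22  22  21]
 [117 123 126  71  47  61  65  62  63  63  62  64  64  64  66  67  68  67
   69  66  68  68  61  53  33  24  23  22  21  20  20  22]
 [115 117 124  76  48  58  62  63  64  64  65  68  67  67  67  68  68  66
   64  62  67  65  59  55  36  21  19  21  22  21  23  20]]
95 [ 20  22  23  21  23  23  22  23  21  22  22  21  23  19   2 151 160 172
 152 193 216 203 179 167 154 140 117  85  23  17  21  20  18  21  18  22
  19  21  21  24  20  21  22  20]
100 [ 22  22  24  18  21  23  21  20  22  22  23  21  23  17   1 150 157 168
 175 194 217 208 183 169 155 1
[... 1804 characters left out ...]
5 101 123 126 128]
262 [126 126 128 126 128  94 226 242 243 241 241 241 242 241 240 242 255 137
 119 124 126 127 127 115 102 130 131 131]
268 [232 233 233 233 238 195 223 241 244 242 241 240 243 247 250 250 252 255
 138 120 126 125 124 111  95 123 123 122]
30 [124 124 119 108 214 245 246 244 242 241 243 244 244 244] [239 240 239 239 238 240 227 164 120 120 123 121]
40 [121 121 121 116 106 173 245 247 245 245 244 243 244 244] [233 233 233 233 239 220 155 114 115 116 117 115]
60 [118 120 120 122 120 120 113 109 247 250 246 246 245 245] [233 234 230 201 116 110 114 115 114 116 116 116]
70 [112 110 109 109 108 108 107 104  88 216 249 247 246 246] [243 232 175 121 119 122 123 122 122 127  83  84]
```

Run:
```python
from h import *;import json
from scipy.optimize import brentq
m=json.load(open("w2.json"));T=manip.camera_model("top");S=manip.camera_model("side")
L,Rr=(504.8,168.9),(137.5,167.7)
f=lambda h:np.linalg.norm(onz(m,L,h)-onz(m,Rr,h))-110
h=brentq(f,250,380);print("plate top z",h)
h=321.8
for h in(h,brentq(f,250,380)):
    a,b=onz(m,L,h),onz(m,Rr,h);c=(a+b)/2;print("plate back top centre",c,"yaw",np.arctan2(b[0]-a[0],a[1]-b[1]))
st,e=tri((m,(317,112)),(T,(420.1,268)),(S,(365.4,154.6)));print("stud head 3 views",st,e,"wrist only",onz(m,(317,112),165))
p,q=onz(m,(420,81.7),200),onz(m,(220,81.0),200);print("face top",(p+q)/2,"yaw",np.arctan2(q[0]-p[0],p[1]-q[1]))
p,q=onz(m,(497.2,27),200),onz(m,(136.2,27),200);print(p,q,"uprights mid",(p+q)/2)
for r in((312,270),(328,270)):pass
s=manip.state();print(s["clock"],s["position"],s["orientation"],s["q"],s["joint_velocities"])
```

```text
plate top z 320.62665305811856
plate back top centre [ 572.2446 -224.4238  321.8   ] yaw -0.07336573938685864
plate back top centre [ 572.3484 -224.426   320.6267] yaw -0.07336573938685943
stud head 3 views [ 546.906  -224.3688  164.6645] 0.9968706085350559 wrist only [ 546.5829 -225.1258  165.    ]
face top [ 531.5341 -221.8937  200.    ] yaw -0.07293595282822955
[ 509.6435 -117.5671  200.    ] [ 495.1561 -325.8399  200.    ] uprights mid [ 502.3998 -221.7035  200.    ]
5.3 [ 631.4538 -228.2167  264.8043] [ 3.1404 -0.0011  3.072 ] [-0.447   0.5002  0.7513  1.8233  0.0007 -0.3774] [ 0.0095 -0.0128  0.0059 -0.0018 -0.0046 -0.0024]
```

Yaws agree (−0.073 both) and the stud is at height 164.7. The holder is about 2.4 mm too far left and its hole about 96 mm too high. Lower it in front of the head and look again.

>>> jog_arm:
  segments: {"deltas": [[0,-1,20,0,0],[0,-2.4,45,0,0],[0,-2.4,70,0,0],[0,-2.4,88,0,0],[0,-2.4,96,0,0],[0,-2.4,96,0,0],[0,-2.4,96,0,0],[0,-2.4,96,0,0]]}

```text
clock: 6.1
position: [632.4, -232.2, 171.4]
orientation: [-3.14, 0.003, 3.071]
contact_force: [-0.1, -0.6, -2.9]
gripper_width: 0.053
finger_force: 78.6
```

Run:
```python
from h import *
m=manip.camera_model("wrist");im=manip.camera("wrist");cv2.imwrite("pics/w3.png",im[:,:,::-1])
import json;json.dump({k:np.array(v).tolist() for k,v in m.items()},open("w3.json","w"))
s=manip.state();print(s["position"],s["orientation"],s["joint_velocities"])
t=manip.camera("side");cv2.imwrite("pics/s3.png",t[:,:,::-1])
print("stud",proj(m,np.array([546.7,-224.8,165])))
cv2.imwrite("pics/m3.png",np.hstack([cv2.resize(im[0:200,120:520,::-1],(520,260)),cv2.resize(t[100:200,320:420,::-1],(260,260),interpolation=2)]))
```

```text
[ 632.3955 -232.3704  171.2899] [-3.1404  0.0031  3.071 ] [-0.0047  0.0068 -0.0034 -0.0004 -0.0003  0.0007]
stud [324.0326  95.3358]
```

View pics/m3.png

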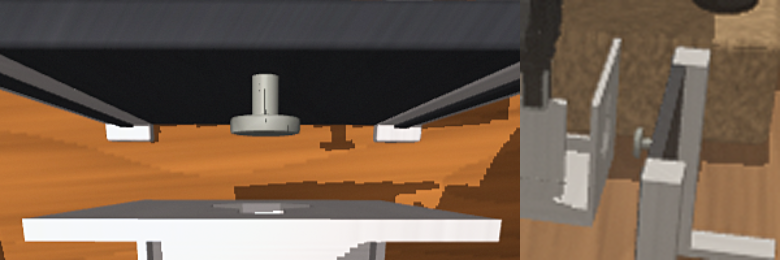

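The stud head sits at about (324,96), clear of the plate, with the plate top edge at row ≈168. Measure the offset.

Run:
```python
from h import *;import json
from scipy.optimize import brentq
im=cv2.imread("pics/w3.png");g=im.min(axis=2).astype(int);G=cv2.cvtColor(im,6).astype(int)
for r in(65,72,78):print(r,G[r,308:338])
for r in(94,97,100):print(r,G[r,292:302],G[r,346:356])
print(g[160:176,[150,490]].T);print(g[174,132:144],g[174,498:512])
print(G[30:46,[180,250,390,460]].T)
```

```text
65 [ 24  22  24  22  21  10 136 153 161 169 176 165 185 202 206 204 199 187
 174 167 161 150 140 126 109  91  31  21  23  22]
72 [ 25  23  24  21  21  11 136 155 161 169 174 179 187 206 222  90 199 191
 176 166 159 149 138 126 108  87  27  17  22  19]
78 [ 21  23  20  21  19  10 135 154 162 172 175 176 187 207 222  89 198 191
 177 167 160 150 136 122 107  86  28  18  19  22]
94 [ 17  17  16  11   6  87 114 131 136 138] [99 95 91 78 52 18 15 20 18 20]
97 [135 133 135 135 139  91 110 134 143 145] [ 97  89  84  68  68 130 131 128 130 129]
100 [127 128 128 128 129  97 111 139 155 158] [ 92  85  78  57  77 130 124 123 125 127]
[[ 52  48  50  48  46  41  79  74 212 252 248 247 246 247 246 246]
 [ 29  31  30  31  30  24  68  84 111 235 242 236 235 235 235 236]]
[ 49  53  53  49  35 120 251 248 246 246 246 246] [232 233 234 234 235 239 255  80  13  27  27  28  26  28]
[[70 70 63 60 56 52 43 33 23 20 23 20 23 21 20 21]
 [70 69 66 60 56 50 47 37 22 20 24 21 21 22 20 21]
 [68 68 64 63 58 52 48 39 28 22 22 23 22 21 21 23]
 [66 66 62 59 55 56 50 40 33 23 22 20 24 24 20 19]]
```

Run:
```python
from h import *;import json
from scipy.optimize import brentq
m=json.load(open("w3.json"));w2=json.load(open("w2.json"))
L,R=(504.7,168.5),(136.9,167.7)
f=lambda h:np.linalg.norm(onz(m,L,h)-onz(m,R,h))-110
h=brentq(f,150,300)
a,b=onz(m,L,h),onz(m,R,h);c=(a+b)/2;y=np.arctan2(b[0]-a[0],a[1]-b[1]);print("plate",h,c,y)
st=onz(m,(323.45,96),165);print("stud",st,"2 wrist views",tri((m,(323.45,96)),(w2,(317,112))))
e=np.array([-np.sin(-.073),np.cos(-.073),0]);n=np.array([e[1],-e[0],0])
print("lateral plate-stud",(c-st)@e,"normal back-headcentre",(c-st)@n)
p,q=onz(m,(460,37.5),200),onz(m,(180,36.6),200);print("board yaw",np.arctan2(q[0]-p[0],p[1]-q[1]),(p+q)/2)
s=manip.state();print(s["position"],tool([632.4,-232.4,168]))
```

```text
plate 227.69982132134948 [ 573.0885 -228.0923  227.6998] -0.07218531165008196
stud [ 546.9608 -225.0811  165.    ] 2 wrist views (array([ 546.1048, -225.0618,  156.6508]), np.float64(0.10359274709064731))
lateral plate-stud -1.0975421541665822 normal back-headcentre 26.277711192968567
board yaw -0.07325702880073072 [ 531.4508 -225.4522  200.    ]
[ 632.3037 -232.4324  171.0527] [-0.0852  0.0426  3.0529]
```

>>> jog_arm:
  segments: {"deltas": [[0,1.1,3,0,0],[0,1.1,3,0,0],[4,1.1,3,0,0],[8,1.1,3,0,0],[8,1.1,3,0,0],[8,1.1,3,0,0]]}

```text
clock: 6.8
position: [623.4, -230.5, 166.4]
orientation: [-3.142, 0.0, 3.071]
contact_force: [-0.5, 0.1, -3.9]
gripper_width: 0.057
finger_force: 78.6
```

Run:
```python
from h import *
s=manip.state();p=np.array(s["position"]);q=np.array([632.3037,-232.4324,171.0527])
e=np.array([.0729,.9973,0]);n=np.array([.9973,-.0729,0])
print("moved lat,norm,z",(p-q)@e,(p-q)@n,(p-q)[2],s["contact_force"],s["orientation"])
```

```text
moved lat,norm,z 1.2691313485754145 -8.995380804314838 -4.6685149244955255 [-0.5012  0.1453 -3.8952] [-3.1415  0.0002  3.0707]
```

>>> jog_arm:
  segments: {"deltas": [[3,0,-1.5,0,0],[8,0,-1.5,0,0],[12,0,-1.5,0,0],[16,0,-1.5,0,0],[20,0,-1.5,0,0],[20,0,-1.5,0,0]]}

```text
clock: 7.4
position: [603.0, -229.0, 167.9]
orientation: [-3.142, -0.0, 3.071]
contact_force: [-0.4, -0.3, -3.5]
gripper_width: 0.057
finger_force: 78.6
```

Run:
```python
from h import *
s=manip.state();p=np.array(s["position"]);q=np.array([632.3037,-232.4324,171.0527])
e=np.array([.0729,.9973,0]);n=np.array([.9973,-.0729,0])
print("lat,norm,z",(p-q)@e-1.1,(p-q)@n+26.3,p[2],s["contact_force"],s["moment"],s["orientation"])
```

```text
lat,norm,z 0.18273418837437405 -3.1782107046582055 167.86769532169453 [-0.3712 -0.3351 -3.4839] [-0.0042 -0.1472  0.0032] [-3.1416 -0.0003  3.0706]
```

>>> jog_arm:
  segments: {"deltas": [[4,0,0,0,0],[8.3,0,0,0,0],[8.3,0,0,0,0],[8.3,0,0,0,0],[8.3,0,4,0,0],[8.3,0,8,0,0],[8.3,0,12,0,0],[8.3,0,12,0,0]]}

```text
clock: 8.2
position: [594.7, -228.1, 154.3]
orientation: [3.141, -0.002, 3.071]
contact_force: [-0.2, -0.8, -3.4]
gripper_width: 0.05
finger_force: 78.6
```

Run:
```python
from h import *
s=manip.state();p=np.array(s["position"]);q=np.array([632.3037,-232.4324,171.0527])
e=np.array([.0729,.9973,0]);n=np.array([.9973,-.0729,0])
print("lat,norm,z",(p-q)@e-1.1,(p-q)@n+26.3,p[2],s["contact_force"],s["moment"],s["orientation"])
im=manip.camera("wrist");t=manip.camera("side")
cv2.imwrite("pics/m4.png",np.hstack([cv2.resize(im[0:200,120:520,::-1],(520,260)),cv2.resize(t[100:200,320:420,::-1],(260,260),interpolation=2)]))
```

```text
lat,norm,z 0.4762303184482468 -11.472225547011693 154.27511810680178 [-0.2285 -0.8458 -3.4313] [-0.0112 -0.0705  0.0034] [ 3.1406 -0.0021  3.0708]
```

View pics/m4.png

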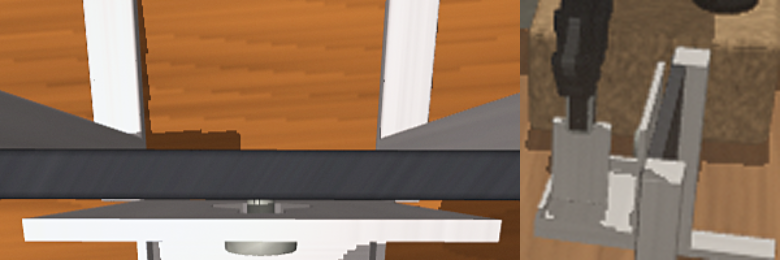

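The head is in front of the plate and centred (crop x ≈261 for both), with the shank through the hole. Slide down.

>>> jog_arm:
  segments: {"deltas": [[0,-0.2,4,0,0],[0,-0.2,8,0,0],[0,-0.2,12,0,0],[0,-0.2,15,0,0],[0,-0.2,17,0,0],[0,-0.2,17,0,0]]}

```text
clock: 8.9
position: [595.0, -228.5, 138.1]
orientation: [3.141, -0.001, 3.071]
contact_force: [-0.6, -0.3, -3.7]
gripper_width: 0.052
finger_force: 78.6
```

Run:
```python
from h import *
s=manip.state();p=np.array(s["position"]);q=np.array([632.3037,-232.4324,171.0527])
e=np.array([.0729,.9973,0]);n=np.array([.9973,-.0729,0])
print("lat,norm,z",(p-q)@e-1.1,(p-q)@n+26.3,p[2],s["contact_force"],s["moment"],s["orientation"])
```

```text
lat,norm,z 0.10846015088934724 -11.154514989388911 138.0882985028824 [-0.5984 -0.3255 -3.7189] [-0.0433 -0.1047  0.0342] [ 3.1412 -0.0009  3.0708]
```

>>> jog_arm:
  segments: {"deltas": [[0,0,1.5,0,0],[0,0,2.5,0,0],[0,0,3.5,0,0],[0,0,3.5,0,0],[0,0,3.5,0,0]]}

```text
clock: 9.4
position: [595.4, -228.7, 135.4]
orientation: [-3.141, 0.0, 3.071]
contact_force: [-0.3, 0.3, -3.0]
gripper_width: 0.054
finger_force: 78.7
```

>>> jog_arm:
  segments: {"deltas": [[0,0,0.7,0,0],[0,0,0.7,0,0]]}

```text
clock: 9.6
position: [595.3, -228.7, 134.8]
orientation: [-3.141, 0.0, 3.071]
contact_force: [-0.6, -0.1, -0.9]
gripper_width: 0.056
finger_force: 78.8
```

>>> jog_arm:
  segments: {"deltas": [[0,0,0.5,0,0],[0,0,0.8,0,0],[0,0,0.8,0,0]]}

```text
clock: 9.9
position: [595.3, -228.7, 134.2]
orientation: [-3.141, 0.0, 3.071]
contact_force: [-1.7, -0.4, 0.4]
gripper_width: 0.058
finger_force: 79.0
```

The stud now carries the weight, so the holder is home. Release gently and retreat upward.

>>> jog_arm:
  segments: {"deltas": [[0,0,0,0,0.1],[0,0,0,0,0.2],[0,0,0,0,0.4],[0,0,0,0,0.5],[0,0,0,0,0.5],[0,0,0,0,0.5],[0,0,0,0,0.5],[0,0,0,0,0.5]]}
  grip_n: 20

```text
clock: 10.7
position: [595.3, -228.7, 133.7]
orientation: [-3.142, -0.0, 3.071]
contact_force: [0.2, -0.0, -1.7]
gripper_width: 0.5
finger_force: 0.0
```

>>> jog_arm:
  segments: {"deltas": [[0,0,-10,0,0.5],[0,0,-30,0,0.5],[0,0,-60,0,0.5],[0,0,-90,0,0.5],[0,0,-120,0,0.5],[0,0,-120,0,0.5],[0,0,-120,0,0.5],[0,0,-120,0,0.5]]}

```text
clock: 11.5
position: [595.0, -228.5, 252.7]
orientation: [3.141, -0.001, 3.071]
contact_force: [0.4, 0.3, 0.4]
gripper_width: 0.499
finger_force: 0.0
```

Run:
```python
from h import *
im=manip.camera("wrist");t=manip.camera("side");T=manip.camera("top")
for n,i in(("w5",im),("s5",t),("t5",T)):cv2.imwrite(f"pics/{n}.png",i[:,:,::-1])
cv2.imwrite("pics/m5.png",np.hstack([cv2.resize(im[40:340,120:520,::-1],(400,300)),cv2.resize(t[90:210,300:420,::-1],(300,300),interpolation=2)]))
```

```text
(no output)
```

View pics/m5.png

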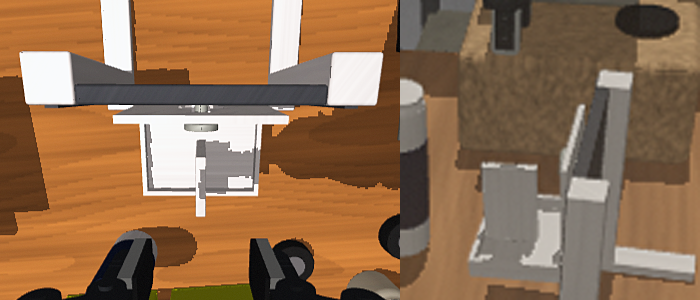

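The holder hangs level and parallel to the panel, with the stud head in front of the plate and the gripper clear. Contact came at the predicted height (TCP 134.4). Hand in.

>>> jog_arm:
  segments: {"deltas": [[0,0,0,0,0.5],[0,0,0,0,0.5],[0,0,0,0,0.5],[0,0,0,0,0.5],[0,0,0,0,0.5]]}

```text
clock: 12.15
position: [595.3, -228.7, 253.8]
orientation: [-3.142, 0.0, 3.071]
contact_force: [0.4, -0.5, -0.1]
gripper_width: 0.501
finger_force: 0.0
```

```bash
python3 -c "
from workcell import manip
print(manip.hand_in())"
```

```text
the job is handed in; nothing more can be done
None
```

The holder hangs upright on the stud, slid fully home behind its head, with the gripper released and clear; I handed the job in at 12.2 s, and the hand-in returned no verdict.

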